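Drive the carrier's two spring pins onto their seats with the mallet

TASK

Take the mallet out of the tool tray and with its face drive both steel spring pins on the sloping carrier down until each one bottoms firmly on its sprung seat. How deep that is differs from pin to pin and cannot be seen: feel for the clear rise in resistance, press firmly onto it and stop, without overdriving it; touch the carrier with nothing but the mallet and do not press the small trip switch between the pins. Then put the mallet back in its own place in the tray, head standing in the square well and handle lying in the fork, let go of it, and leave everything else where it is.

Things in the scene. Friction and masses are not known exactly. Their poses are not given: they have to be found in the camera images.
- carrier: Fixed carrier 170 x 170 mm, black deck between white cheeks. Origin: underside centre, z up. Deck 130 x 150 mm, slopes 20 degrees, low edge at carrier -x, top centre 75 mm above the table, outward normal (-0.342, 0, 0.940) in carrier axes. On it, 40 mm either side of the middle along carrier y, two aluminium bosses (22 mm across, 6 mm high) with steel pins; trip switch in the middle.
- seat_left (a joint): How far the hidden seat under the pin on the carrier's +y side has been pushed in, m. 0 until the pin, after sliding 8 to 20 mm against about 4 N, bottoms on it; then it starts to give at 8 N and needs 2.5 N more per mm (1 mm at 10.5 N, 6 mm at 23 N). It keeps the first 3 mm when let go. Seated from 1 mm; overdriven beyond 6 mm.
- seat_right (a joint): The same for the pin on the carrier's -y side.
- pin_left_top (a point): Centre of the left pin's flat top (steel, 10 mm across); starts 14 to 38 mm above its boss and moves with the pin, only along its axis (the deck's normal), staying where it is driven. Its z axis is the pin's axis, pointing out of the deck. Seated pins still stand 0 to 18 mm above the boss.
- pin_right_top (a point): Centre of the right pin's top, likewise.
- pin_left_boss (a point): Centre of the top of the left pin's boss, on the pin's axis (axes of the carrier: z vertical).
- pin_right_boss (a point): Centre of the top of the right pin's boss, likewise.
- trip_switch (a joint): Travel of the trip switch plunger, m: 0 free, 0.006 fully pressed; light spring. Grey housing 28 x 14 mm (along the carrier's x, y), 10 mm high on the deck, with an 8 mm black plunger that stands 7 mm out of it.
- switch_top (a point): Centre of the plunger's top.
- mallet: Mallet, 0.34 kg give or take a third. Origin: centre of the head's lower face. Head: round, along z, 84 mm long, flat black plastic faces 40 mm across at both ends, dark steel between (36 mm). Wooden handle from the head along -x to x = -165 mm, flat-sided, 20 mm wide (y), 24 mm high (z), its middle line 48 mm above the lower face.
- mallet_grip (a point): Point on the handle's middle line, 62 mm from the head's axis, free for fingers when the mallet is in the tray.
- mallet_tail (a point): Point on the handle's middle line, 160 mm from the head's axis.
- tray: Fixed grey tray 250 x 190 mm (x, y), rim 18 mm high, floor 6 mm up. Origin: underside centre. Mallet's place along x at y = -45 mm: square black well (50 mm inside, top edge 28 mm above table) at x = 60 mm for the head; black fork at x = -75 mm for the handle (slot 30 mm wide, bottom 41.5 mm and tips 60 mm above table). Screwdriver and brush, under 35 mm high, lie in two lanes on the +y side.
- mallet_place (a point): Middle of the well's floor: the mallet's origin belongs here, mallet x along tray x (axes of the tray).
- screwdriver: Screwdriver about 170 mm long, lying in the tray lane next to the mallet; leave it alone. Origin: its underside, tool along x.
- brush: Flat brush 165 mm long, lying in the tray's far lane; leave it alone. Origin: its underside, tool along x.
- pin_cup: Small white bowl 48 mm across, 32 mm high, on the table before the carrier's low edge; leave it alone. Origin: middle of its underside.
- oil_bottle: Small bottle 32 mm across, 75 mm high, between tray and carrier; leave it alone. Origin: middle of its underside.
- bracket: Aluminium angle bracket 60 x 35 x 40 mm; leave it alone. Origin: middle of its underside.
- wrench: Wrench 130 mm long, lying on the table; leave it alone. Origin: its underside, tool along x.
- lens_module: Black module 50 x 50 mm with a lens barrel on top, 54 mm high in all; leave it alone. Origin: middle of its underside.
There are look-alikes about, which are no part of the job. Leave any blue or pink look-alike of the carrier alone.

How it is judged:
On the way, in this order (a step that is already met when the one before it is completed fails the run):
1. the mallet is lifted clear of the tray (z of mallet in the frame of mallet_place above 0.05 m), for 0.2 s.
2. both pins are seated (each seat pushed in by 1 mm or more) while the mallet is out of the tray (value of joint each of seat_left, seat_right above 0.001 m and distance between mallet and mallet_place above 0.05 m), for 0.2 s.
At the end, for the whole second after the job is handed in: Both seats pushed in by 1 mm or more; mallet released, at rest in its tray place: origin within 10 mm of the well's middle (horizontally), at most 4 mm above its floor, upright within 5 degrees, handle along the tray's x within 7 degrees with its tail over the fork (value of joint each of seat_left, seat_right above 0.001 m and horizontal distance between mallet and mallet_place below 0.01 m and z of mallet in the frame of mallet_place below 0.004 m and angle between mallet's own z axis and vertical below 0.09 rad and angle between the x axis of mallet and the x axis of tray, either way round below 0.12 rad and x of mallet_tail in the frame of mallet_place below -0.12 m and linear speed of mallet below 0.02 m/s); the robot touches nothing.
It fails at once if a pin is overdriven: its seat pushed in by more than 6 mm (value of joint any of seat_left, seat_right above 0.006 m).
It fails at once if the robot itself presses on the carrier or its pins (more than 2 N) (contact force between any of the fingers, the arm and carrier above 2 N).
It fails at once if the trip switch is pressed by more than 2 mm (value of joint trip_switch above 0.002 m).
It fails at once if a bystander is moved by more than 25 mm (distance of any of screwdriver, brush, pin_cup, oil_bottle, bracket, wrench, lens_module from where it was at the start of the episode above 0.025 m).
It also fails if it takes over 58 s, if anything falls off the work surface, if the arm or the gripper's body presses on something with over 40 N, if the wrist force passes 120 N, or if a joint passes its speed limit or range.

ROBOT

A 6-joint arm with a two-finger parallel gripper is mounted at the origin on the work surface. World frame = base frame: x ahead of the robot, y to its left, z up, the work surface at z = 0. Lengths are in m, angles in rad, forces in N, time in s.
With the tool pointing down it reaches from about 0.35 to 0.775 m from the base axis. Payload 7.3 kg.
Tool frame: the origin (TCP) lies on the centre line of the jaws, within the pads' length; the fingertips stand tip_reach ahead of it and the grasp point (between the pads) lies 6 mm ahead of it (tip_reach is the distance from the TCP to the fingertips, in m); x points along the fingers, y is the direction in which the jaws open and shut, and the axes are right-handed (so a half turn about x gives the same grasp; the last joint's range is limited). The gripper opens to 92 mm and grips with 3 to 60 N. Pads are 19 mm wide; open, the fingers measure 130 mm over their backs; the gripper's body (75 mm by 190 mm) begins 47 mm behind the grasp point.
Start: joints at [-1.329, 0.342, 1.524, -0, 1.275, -0.146], TCP at [0.199, -0.486, 0.252] pointing down, gripper open.
Joint ranges: [-2.53, 2.53], [-0.77, 2.02], [0.04, 2.7], [-1, 4.14], [0.28, 2.66], [-3.11, 3.11]. Speed limits (rad/s): [2.57, 2.57, 3.14, 3.14, 3.14, 3.14].

INTERFACE

Orientations are given as [roll, pitch, yaw] about the fixed x, y, z axes, in that order (R = Rz(yaw) Ry(pitch) Rx(roll)).
In Python, from cell import observe, read_camera, get_calibration, hand_in, tip_reach gives the robot as it stands. The module is installed in compiled form; this text tells all that it offers.
- The arm moves only by the shell command python3 -m crank 'ROWS' [FORCE]. ROWS is JSON, a list of rows, each an object of numbers: "fingers": the opening, from -1 (shut) to 1 (fully open); "tx", "ty", "tz": the shift along the tool's x, y, z in units of 40 mm (1.0 is 40 mm); "roll": the turn about the tool's x in units of 10 degrees (1.0 is 10 degrees). In form: [{"fingers": .., "tx": .., "ty": .., "tz": .., "roll": ..}, ...]. A call has exactly 8 rows; each row is the pose to reach, as a shift and turn from the pose commanded when the call began, along the tool's axes at that moment; what a row does not reach only later rows make up. A row lasts 1/8 s, in which the tool goes at most 62.5 mm and 10.7 degrees, less where a joint would pass 70% of its speed; a pose out of reach is approached as far as the arm can. A call with a gripper value outside its range is refused whole. The fingers move at their own pace and stop on an object; FORCE is the grip in N (left out, the last holds). Time passes only in rows, so rows that repeat a pose let the fingers close, or fill a call up. It gives the time, the measured TCP pose, the force and the opening at its end, in the units of the state.
- observe(): the state, without advancing time (a new reading comes with each control period).
- read_camera(name): name is "side" or "top" or "wrist"; returns (picture, depth): 480x640x3 uint8, red, green, blue; 480x640 float32, m along the optical axis (not along the pixel's ray), 0 where there is no reading.
- get_calibration(name): a dict with "vertical_fov" (degrees; the focal length in pixels is half the picture's height over the tangent of half this angle, whatever the lens; pixels are square), "cx", "cy" (the principal point, pixels), "pose" (4x4, takes a point from camera to world coordinates); the wrist camera has in their place "T_tool_cam" (4x4, takes a point from camera to tool coordinates, whose origin is the TCP and whose axes are the tool frame's). Camera axes: x right, y down, z forward; pixel columns grow to the right and rows downward; lengths in m; the calibration is good to about 2 mm. A picture is of the moment at which its call begins: read the wrist's pose just before it. get_calibration takes no time and is no camera call.
- hand_in(): hands the job in, once; it reports no verdict.
The state is a dict: "time": time; "qpos": joint angles; "qvel": joint speeds; "joint_efforts": joint torques, N m; "tool_pos": TCP position; "tool_rot": TCP orientation; "contact_force": force on the tool from outside, world axes, zero at the start; "torque": the same for the moment, N m; "opening": finger opening in m.
Only numpy, scipy, OpenCV 4.12 (cv2) and the standard library are available. Lean on these libraries where they do the work, as an engineer would, in place of code of your own. Each camera call takes 0.05 s, during which the arm holds its last target. There are 200 camera calls.

## Working session

There is one attempt and no reset: what is moved stays moved. The work goes in short steps, Python scripts to look and compute and a shell command to move; the robot and the scene stay as the last step left them, time stands still between calls to the robot, and variables do not carry over. Pictures are saved under pics/ and viewed, about 8 in all and at most 12, crops included, and the job is handed in when it is done.

```bash
mkdir -p pics; ls; cat > h.py <<'E'
import numpy as np, cv2
from cell import observe, read_camera, get_calibration, hand_in, tip_reach
from scipy.spatial.transform import Rotation as R
def shot(n,f=None):
    o=observe(); im,d=read_camera(n); c=get_calibration(n)
    if n=="wrist":
        T=np.eye(4);T[:3,:3]=R.from_euler('xyz',o['tool_rot']).as_matrix();T[:3,3]=o['tool_pos'];P=T@np.array(c['T_tool_cam'])
    else: P=np.array(c['pose'])
    fl=240/np.tan(np.radians(c['vertical_fov'])/2)
    v,u=np.mgrid[:480,:640]
    X=np.stack([(u-c['cx'])/fl*d,(v-c['cy'])/fl*d,d],-1)@P[:3,:3].T+P[:3,3]
    X[d==0]=np.nan
    if f: cv2.imwrite('pics/'+f+'.png',im[...,::-1]); np.savez('pics/'+f+'.npz',im=im,X=X,P=P,fl=fl)
    return im,X
E
python3 - <<'E'
from h import *
print(observe(),tip_reach)
for n in("top","side"):
    shot(n,n+"0")
    c=get_calibration(n);print(n,c)
a=get_calibration("wrist");print(a)
E
```

```text
pics
{'time': 0.0, 'qpos': array([-1.32898998e+00,  3.42742560e-01,  1.52501904e+00,  2.32258970e-05,
        1.27538937e+00, -1.46019579e-01]), 'qvel': array([ 0.00055327,  0.00061928, -0.00282453, -0.00141205,  0.00195583,
       -0.00035714]), 'joint_efforts': array([ 2.30801488e-03, -4.31235623e+01, -2.44217205e+01,  7.20438897e-02,
        5.57907403e-02, -1.17971181e-04]), 'tool_pos': array([ 0.19847135, -0.48564382,  0.25103393]), 'tool_rot': array([-1.731067  ,  1.56923785,  1.79834479]), 'contact_force': array([ 0.15866659, -0.67647641,  0.27099157]), 'torque': array([-0.05697711, -0.02610756,  0.02515082]), 'opening': 0.09157982027470285} 0.025
top {'vertical_fov': 54.944380461743194, 'cx': 318.12065808936615, 'cy': 242.83171571813688, 'pose': array([[-0.00287542, -0.9984315 ,  0.05591299,  0.42006489],
       [-0.99995047,  0.00340353,  0.00935232,  0.01885062],
       [-0.00952796, -0.05588333, -0.99839184,  1.05601126],
       [ 0.        ,  0.        ,  0.        ,  1.        ]])}
side {'vertical_fov': 53.43639722809454, 'cx': 320.5685423946295, 'cy': 241.9808309708026, 'pose': array([[-0.70579162, -0.35433499,  0.61343697, -0.17379249],
       [-0.70839486,  0.34578511, -0.61531243,  0.68613905],
       [ 0.00590935, -0.86883795, -0.49506131,  0.62214412],
       [ 0.        ,  0.        ,  0.        ,  1.        ]])}
{'vertical_fov': 66.45795337916894, 'cx': 322.50449254540564, 'cy': 242.54504991057917, 'T_tool_cam': array([[ 8.93117175e-04, -2.51876253e-01,  9.67759038e-01,
        -1.32599819e-01],
       [ 9.99999405e-01, -3.81268804e-04, -1.02210278e-03,
         6.39067342e-04],
       [ 6.26419749e-04,  9.67759375e-01,  2.51875762e-01,
        -6.71406357e-02],
       [ 0.00000000e+00,  0.00000000e+00,  0.00000000e+00,
         1.00000000e+00]])}
```

View pics/top0.png

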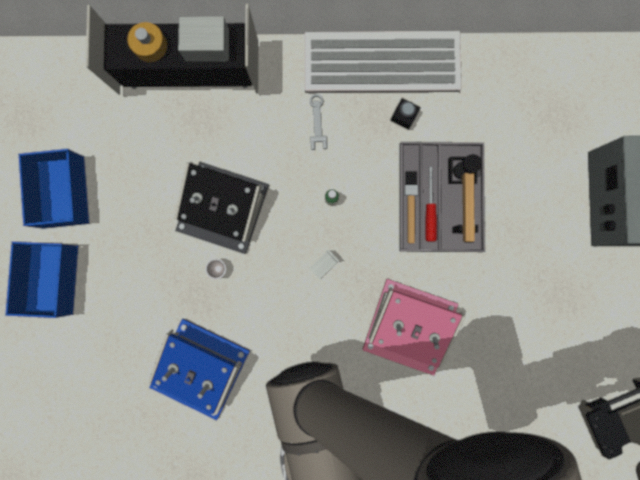

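View pics/side0.png

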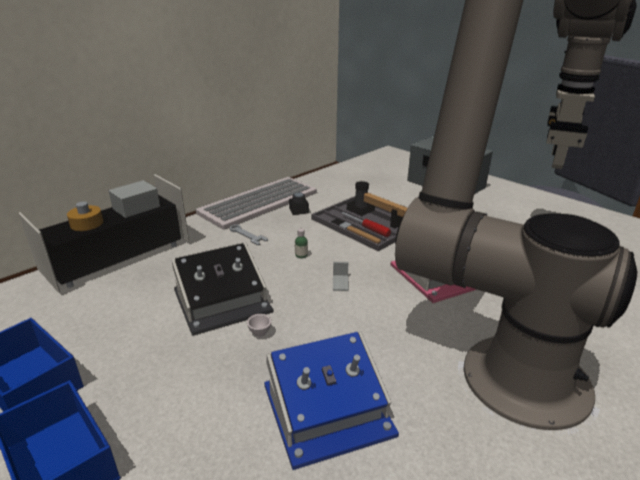

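The top view shows three carriers: black at (218,207), blue at (200,368) and pink at (413,327). The black one fits, with its black deck, pale cheeks and the cup before its low edge at (218,268). The mallet is in the tray, head at (466,168) and handle down to (468,240). I'll confirm in an enlarged crop.

```bash
python3 - <<'E'
from h import *
z=np.load('pics/top0.npz');im=z['im'];X=z['X']
a=cv2.resize(im[150:265,165:280],None,fx=5,fy=5,interpolation=2)[:570]
b=cv2.resize(im[135:260,395:490],None,fx=4.5,fy=4.5,interpolation=2)
h=570;c=np.zeros((h,800,3),np.uint8);c[:570,:400]=cv2.resize(a,(400,400*570//575+4))[:570] if 0 else 0
a=cv2.resize(im[150:265,165:280],(400,400),interpolation=2);b=cv2.resize(im[135:260,395:490],(395,520),interpolation=2)
c[:400,:400]=a;c[:520,405:]=b
cv2.imwrite('pics/crop.png',c[...,::-1])
for n,(u,v) in dict(pl=(196,198),pr=(232,210),sw=(214,204),head=(466,168),h1=(469,190),h2=(469,235),tc=(442,197),cup=(218,268),bot=(332,197)).items(): print(n,X[v,u].round(4))
# deck plane: dark pixels
s=X[165:245,175:265].reshape(-1,3);g=im[165:245,175:265].reshape(-1,3).max(1)
m=(g<45)&(s[:,2]>.04);p=s[m];
for _ in range(4):
    c0=p.mean(0);n=np.linalg.svd(p-c0)[2][2];n*=np.sign(n[2]);r=(p-c0)@n;p=p[abs(r)<.004]
print('deck n',n,'c',c0,len(p),'tilt',np.degrees(np.arccos(n[2])),'xyaw',np.degrees(np.arctan2(-n[1],-n[0])), 'std',r.std())
q=(s-c0)@n
uu=np.arange(s.shape[0])
for i in np.where((q>.012))[0][::1]: print((165+i//90,175+i%90),s[i].round(4),q[i].round(4)) if q[i]>.014 else 0
E
```

```text
pl [0.5692 0.2843 0.0949]
pr [0.5432 0.2079 0.097 ]
sw [0.5563 0.2463 0.0948]
head [ 0.6313 -0.2846  0.0895]
h1 [ 0.5881 -0.2968  0.068 ]
h2 [ 0.4916 -0.2968  0.0614]
tc [ 0.5832 -0.2554  0.0032]
cup [0.4223 0.2574 0.0033]
bot [ 0.5736 -0.002   0.0723]
deck n [-0.32258026  0.10711662  0.94046159] c [0.5643935  0.24593621 0.07559343] 3247 tilt 19.870780071847037 xyaw -18.36936206538439 std 0.0015994989122179032
(np.int64(196), np.int64(195)) [0.5738 0.2871 0.0927] 0.0174
(np.int64(196), np.int64(196)) [0.5741 0.2856 0.0907] 0.0153
(np.int64(197), np.int64(192)) [0.57   0.2904 0.1033] 0.029
(np.int64(197), np.int64(193)) [0.5697 0.2879 0.1048] 0.0303
(np.int64(197), np.int64(194)) [0.57   0.2862 0.1033] 0.0285
(np.int64(197), np.int64(195)) [0.5708 0.2855 0.0982] 0.0235
(np.int64(197), np.int64(196)) [0.5713 0.2844 0.0946] 0.0198
(np.int64(197), np.int64(197)) [0.5721 0.2837 0.0895] 0.0146
(np.int64(198), np.int64(191)) [0.5675 0.2917 0.1061] 0.0326
(np.int64(198), np.int64(192)) [0.567  0.2887 0.1093] 0.0354
(np.int64(198), np.int64(193)) [0.5676 0.2878 0.105 ] 0.0311
(np.int64(198), 
[... 2753 characters left out ...]
[0.5409 0.2179 0.0992] 0.0268
(np.int64(211), np.int64(228)) [0.5409 0.2159 0.0989] 0.0263
(np.int64(211), np.int64(229)) [0.5408 0.2136 0.0997] 0.0268
(np.int64(211), np.int64(230)) [0.541  0.2119 0.0979] 0.0248
(np.int64(211), np.int64(231)) [0.5405 0.2089 0.1023] 0.0288
(np.int64(211), np.int64(232)) [0.5412 0.208  0.0963] 0.0229
(np.int64(212), np.int64(228)) [0.5386 0.2155 0.1009] 0.0288
(np.int64(212), np.int64(229)) [0.5385 0.2133 0.1011] 0.0289
(np.int64(212), np.int64(230)) [0.5387 0.2115 0.0996] 0.0272
(np.int64(212), np.int64(231)) [0.5386 0.2093 0.1002] 0.0275
(np.int64(213), np.int64(229)) [0.5361 0.2127 0.1042] 0.0324
(np.int64(213), np.int64(230)) [0.5364 0.2111 0.1014] 0.0296
```

View pics/crop.png

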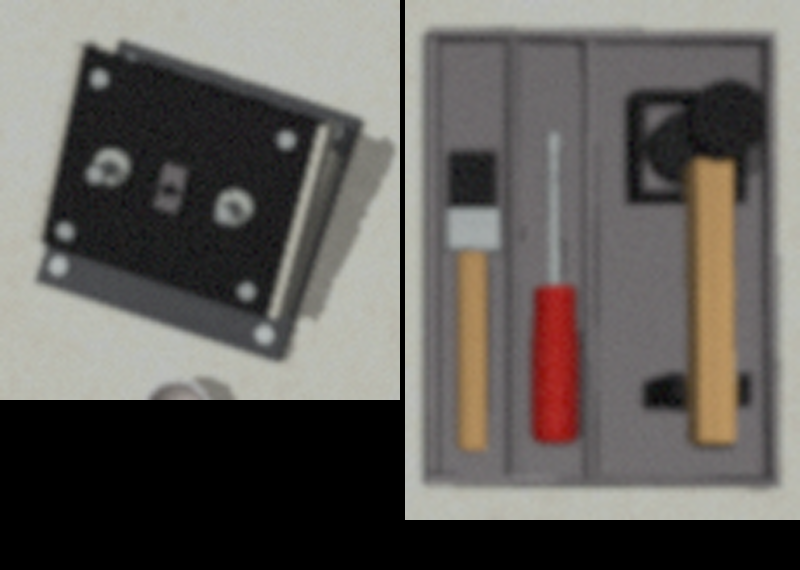

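The crop confirms both: the black-deck carrier with two bosses and a switch in the middle, and the mallet with its head in the black well. The tool can't be tilted, so I'll grip the round head from above. That puts the pressing force in line with the gripper. Next I'll measure the mallet and tray axes.

```bash
python3 - <<'E'
from h import *
o=observe();print(R.from_euler('xyz',o['tool_rot']).as_matrix().round(4))
for n in("top","side"):
    z=np.load(f'pics/{n}0.npz');im=z['im'].astype(int);X=z['X']
    near=(abs(X[...,0]-.56)<.15)&(abs(X[...,1]+.25)<.14)
    h=near&(X[...,2]>.082)&(X[...,2]<.1)
    p=X[h]; (c,s,a)=cv2.minAreaRect(p[:,:2].astype(np.float32)*1000);print(n,'head',len(p),p.mean(0).round(4),c,s,p[:,2].std(),np.median(p[:,2]))
    wood=near&(im[...,0]>140)&(im[...,2]<110)&(im[...,0]-im[...,2]>50)&(X[...,2]>.045)&(X[...,1]<-.25)
    p=X[wood];print('handle',len(p),cv2.minAreaRect(p[:,:2].astype(np.float32)*1000),p.mean(0),np.median(p[:,2]),np.degrees(np.arctan(np.polyfit(p[:,0],p[:,1],1)[0])))
    t=near&(X[...,2]>.012)&(X[...,2]<.022)
    p=X[t];print('tray',len(p),cv2.minAreaRect(p[:,:2].astype(np.float32)*1000))
    d=near&(X[...,2]>.024)&(X[...,2]<.032)&(im.max(-1)<70)&(X[...,0]>.55);p=X[d]
    if len(p):print('well',len(p),cv2.minAreaRect(p[:,:2].astype(np.float32)*1000))
E
```

```text
[[-3.000e-04  3.782e-01 -9.257e-01]
 [ 1.400e-03 -9.257e-01 -3.782e-01]
 [-1.000e+00 -1.400e-03 -2.000e-04]]
top head 291 [ 0.6426 -0.2987  0.0891] (642.656005859375, -299.7474060058594) (37.92901611328125, 38.655967712402344) 0.002076760689102501 0.08929065554066451
handle 541 ((552.141357421875, -298.3607482910156), (17.85194969177246, 143.31800842285156), 89.62574005126953) [ 0.55214363 -0.29792155  0.06499708] 0.06494900590843566 -0.7450000585784566
tray 2235 ((583.6845703125, -253.21337890625), (191.5740203857422, 249.48777770996094), 89.3875503540039)
well 129 ((641.8424682617188, -298.90692138671875), (61.186222076416016, 57.40070724487305), 89.39569854736328)
side head 100 [ 0.639  -0.294   0.0901] (640.9845581054688, -297.1715393066406) (37.69866943359375, 41.57311248779297) 0.0033973195033681802 0.09140784784116779
handle 109 ((551.5660400390625, -295.4236755371094), (139.40069580078125, 15.980514526367188), 1.662696361541748) [ 0.54963927 -0.2951375   0.06761959] 0.0676009716375715 -0.06999626590344644
tray 1204 ((583.4990844726562, -248.36099243164062), (191.6818084716797, 251.98953247070312), 89.84917449951172)
well 113 ((643.4216918945312, -291.10784912109375), (64.12798309326172, 53.18501281738281), 3.5460314750671387)
```

```bash
python3 -m crank '[{"fingers":0.35,"tx":0,"ty":0,"tz":-1.5,"roll":0.3},{"fingers":0.35,"tx":0,"ty":0,"tz":-3,"roll":0.6},{"fingers":0.35,"tx":0.2,"ty":-0.05,"tz":-4.5,"roll":0.9},{"fingers":0.35,"tx":0.5,"ty":-0.05,"tz":-6,"roll":1.2},{"fingers":0.35,"tx":0.8,"ty":-0.1,"tz":-7.5,"roll":1.5},{"fingers":0.35,"tx":1,"ty":-0.1,"tz":-9,"roll":1.8},{"fingers":0.35,"tx":1,"ty":-0.12,"tz":-10.5,"roll":2.1},{"fingers":0.35,"tx":1,"ty":-0.13,"tz":-12.05,"roll":2.28}]' 60; python3 - <<'E'
from h import *
o=observe();print(o['tool_pos'],R.from_euler('xyz',o['tool_rot']).as_matrix().round(4))
E
```

```text
time: 1.1
tool_pos: [0.6442, -0.2979, 0.2111]
tool_rot: [-0.251, 1.57, 2.879]
contact_force: [0.9, -1.6, 0.4]
opening: 0.0621
[ 0.64421722 -0.29791842  0.21106388] [[-1.000e-03 -1.160e-02 -9.999e-01]
 [ 3.000e-04 -9.999e-01  1.160e-02]
 [-1.000e+00 -3.000e-04  1.000e-03]]
```

```bash
python3 - <<'E'
from h import *
im,X=shot('wrist','w1');print(observe()['tool_pos'],observe()['contact_force'])
for lo,hi in((.083,.096),):
    m=(X[...,2]>lo)&(X[...,2]<hi)&(abs(X[...,0]-.643)<.05)&(abs(X[...,1]+.298)<.05);p=X[m]
    print(len(p),p.mean(0),cv2.minEnclosingCircle(p[:,:2].astype(np.float32)*1000))
im=im.astype(int)
w=(im[...,0]-im[...,2]>50)&(X[...,2]>.05)&(X[...,2]<.08)&(abs(X[...,1]+.298)<.03);p=X[w];print(len(p),cv2.minAreaRect(p[:,:2].astype(np.float32)*1000))
E
```

```text
[ 0.65012991 -0.29300844  0.20964131] [-3.19524737  5.08750579 -0.93519764]
2342 [ 0.64431043 -0.29938896  0.08951679] ((643.3697509765625, -299.2147216796875), 20.08005142211914)
1566 ((568.2645874023438, -298.4129638671875), (18.961687088012695, 96.47344970703125), 89.82440948486328)
```

View pics/w1.png

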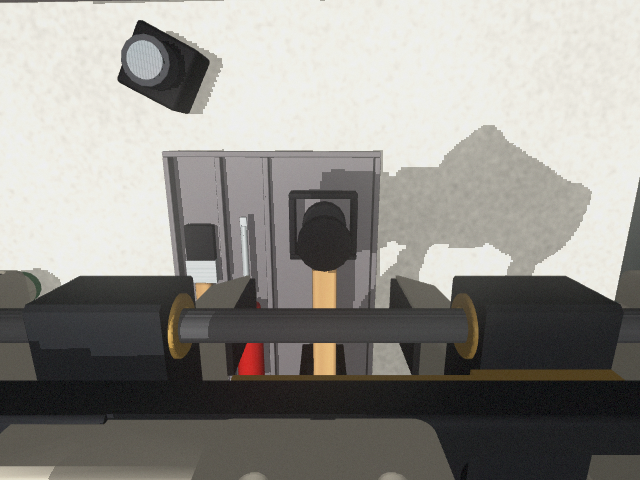

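```bash
python3 -m crank '[{"fingers":0.35,"tx":0,"ty":0.01,"tz":-0.02,"roll":0},{"fingers":0.35,"tx":0.5,"ty":0.01,"tz":-0.02,"roll":0},{"fingers":0.35,"tx":1.2,"ty":0.01,"tz":-0.02,"roll":0},{"fingers":0.35,"tx":2,"ty":0.01,"tz":-0.02,"roll":0},{"fingers":0.35,"tx":2.6,"ty":0.01,"tz":-0.02,"roll":0},{"fingers":0.35,"tx":3.1,"ty":0.01,"tz":-0.02,"roll":0},{"fingers":0.35,"tx":3.5,"ty":0.01,"tz":-0.02,"roll":0},{"fingers":0.35,"tx":3.7,"ty":0.01,"tz":-0.02,"roll":0}]' 60
python3 -m crank '[{"fingers":0.35,"tx":0,"ty":0,"tz":0,"roll":0},{"fingers":-0.5,"tx":0,"ty":0,"tz":0,"roll":0},{"fingers":-1,"tx":0,"ty":0,"tz":0,"roll":0},{"fingers":-1,"tx":0,"ty":0,"tz":0,"roll":0},{"fingers":-1,"tx":0,"ty":0,"tz":0,"roll":0},{"fingers":-1,"tx":0,"ty":0,"tz":0,"roll":0},{"fingers":-1,"tx":0,"ty":0,"tz":0,"roll":0},{"fingers":-1,"tx":0,"ty":0,"tz":0,"roll":0}]' 60
```

```text
time: 2.15
tool_pos: [0.6427, -0.2998, 0.0629]
tool_rot: [-0.375, 1.57, 2.756]
contact_force: [0.5, 0.0, 0.6]
opening: 0.0622
time: 3.15
tool_pos: [0.6439, -0.2994, 0.0643]
tool_rot: [2.678, 1.57, -0.474]
contact_force: [0.5, 1.3, 5.8]
opening: 0.0382
```

```bash
python3 -m crank '[{"fingers":-1,"tx":-0.2,"ty":0,"tz":0,"roll":0},{"fingers":-1,"tx":-0.6,"ty":0,"tz":0,"roll":0},{"fingers":-1,"tx":-1.2,"ty":0,"tz":0,"roll":0},{"fingers":-1,"tx":-2,"ty":0,"tz":0,"roll":0},{"fingers":-1,"tx":-3,"ty":0,"tz":0,"roll":0},{"fingers":-1,"tx":-4,"ty":0,"tz":0,"roll":0},{"fingers":-1,"tx":-4.7,"ty":-0.3,"tz":0,"roll":0},{"fingers":-1,"tx":-5,"ty":-0.8,"tz":0.2,"roll":0}]' 60
python3 -m crank '[{"fingers":-1,"tx":0,"ty":-0.8,"tz":0.3,"roll":0},{"fingers":-1,"tx":0,"ty":-1.8,"tz":0.7,"roll":0},{"fingers":-1,"tx":0,"ty":-2.9,"tz":1.1,"roll":0},{"fingers":-1,"tx":0,"ty":-4,"tz":1.5,"roll":0},{"fingers":-1,"tx":0,"ty":-5.1,"tz":1.9,"roll":0},{"fingers":-1,"tx":0,"ty":-6,"tz":2.2,"roll":0},{"fingers":-1,"tx":0,"ty":-6.7,"tz":2.5,"roll":0},{"fingers":-1,"tx":0,"ty":-7,"tz":2.6,"roll":0}]'
python3 -m crank '[{"fingers":-1,"tx":0,"ty":-0.8,"tz":0.2,"roll":0},{"fingers":-1,"tx":0,"ty":-1.8,"tz":0.5,"roll":0},{"fingers":-1,"tx":0,"ty":-2.9,"tz":0.8,"roll":0},{"fingers":-1,"tx":0,"ty":-4,"tz":1.1,"roll":0},{"fingers":-1,"tx":0,"ty":-5.0,"tz":1.3,"roll":0},{"fingers":-1,"tx":0,"ty":-5.6,"tz":1.5,"roll":0},{"fingers":-1,"tx":0,"ty":-5.9,"tz":1.5,"roll":0},{"fingers":-1,"tx":0,"ty":-5.9,"tz":1.5,"roll":0}]'
python3 - <<'E'
from h import *
shot('wrist','w2');o=observe();print(o['tool_pos'],o['contact_force'],o['torque'],R.from_euler('xyz',o['tool_rot']).as_matrix()[:,1])
shot('side','s2')
E
```

```text
time: 4.15
tool_pos: [0.6362, -0.2677, 0.2664]
tool_rot: [2.617, 1.567, -0.536]
contact_force: [-0.6, -0.1, -3.7]
opening: 0.0382
time: 5.15
tool_pos: [0.5341, 0.0151, 0.2645]
tool_rot: [2.876, 1.57, -0.274]
contact_force: [0.8, 0.0, -4.2]
opening: 0.0381
time: 6.15
tool_pos: [0.4777, 0.2503, 0.2637]
tool_rot: [2.387, 1.57, -0.764]
contact_force: [-0.6, -0.7, -2.9]
opening: 0.0381
[0.47772363 0.24965403 0.2636826 ] [ 0.11395993 -0.12089306 -3.0005184 ] [ 0.01904033 -0.03985088 -0.01209954] [-1.04605270e-02 -9.99945025e-01  7.24689816e-04]
```

View pics/w2.png

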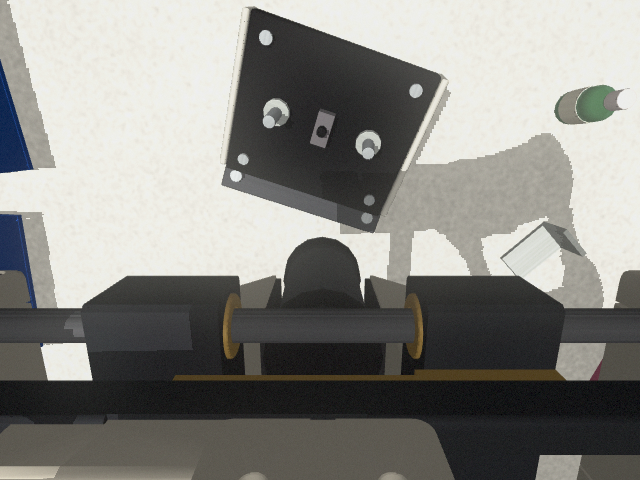

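View pics/s2.png

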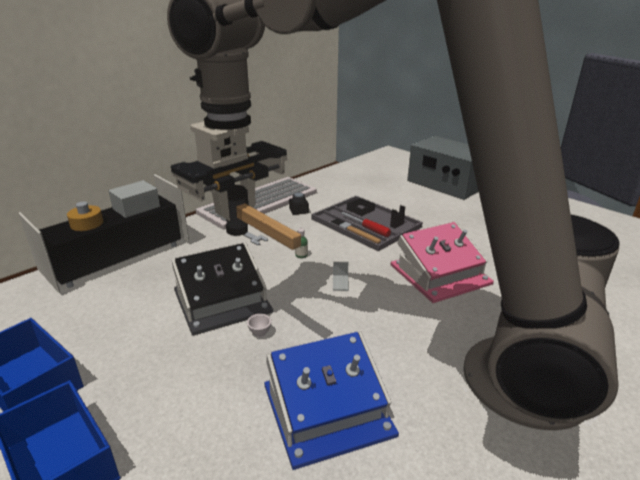

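The mallet is held by its head. In the wrist view the pin tops are near (269,121) left and (369,153) right, with the switch at (322,130).

```bash
python3 - <<'E'
from h import *
z=np.load('pics/w2.npz');im=z['im'].astype(int);X=z['X']
b=(slice(20,200),slice(235,430))
s=X[b].reshape(-1,3);g=im[b].reshape(-1,3).max(1)
p=s[(g<60)&(s[:,2]>.04)&(s[:,2]<.12)]
for _ in range(6):
    c=p.mean(0);n=np.linalg.svd(p-c)[2][2];n*=np.sign(n[2]);r=(p-c)@n;p=p[abs(r)<.002]
print('n',n,c,len(p),'tilt',np.degrees(np.arccos(n[2])),'yaw',np.degrees(np.arctan2(-n[1],-n[0])))
for nm,(u0,u1,v0,v1) in dict(L=(255,295,92,135),Rr=(350,390,125,165),S=(308,338,105,150)).items():
    q=X[v0:v1,u0:u1].reshape(-1,3);h=(q-c)@n
    for lo,hi in((.004,.008),(.014,.019),(.021,.05)):
        k=q[(h>lo)&(h<hi)]
        if len(k)>3:
            hh=(k-c)@n; t=k[hh>np.percentile(hh,97)-.0025] if lo>.02 else k
            cc=t.mean(0); print(nm,lo,len(t),cc.round(4),'h',((cc-c)@n).round(4),'axis foot',(cc-((cc-c)@n)*n).round(4))
# handle in side image
z=np.load('pics/s2.npz');im=z['im'].astype(int);X=z['X']
w=(im[...,0]-im[...,2]>50)&(X[...,2]>.17)&(X[...,2]<.32)&(abs(X[...,1]-.25)<.05)&(X[...,0]<.46);p=X[w]
print(len(p),p.min(0),p.max(0),'slope z/x',np.polyfit(p[:,0],p[:,2],1),'y/x',np.polyfit(p[:,0],p[:,1],1))
f=(abs(X[...,0]-.478)<.06)&(abs(X[...,1]-.25)<.06)&(X[...,2]>.18)&(X[...,2]<.23)&(im.max(-1)<60);p=X[f];print('head low z',np.percentile(p[:,2],[1,5,50]),p.mean(0))
E
```

```text
n [-0.32389819  0.10821657  0.93988251] [0.5703484  0.24960001 0.07738223] 20053 tilt 19.968164964791654 yaw -18.47482119174199
L 0.004 355 [0.5748 0.2855 0.0812] h 0.006 axis foot [0.5767 0.2848 0.0755]
L 0.014 25 [0.5718 0.2858 0.0912] h 0.0164 axis foot [0.5771 0.284  0.0757]
L 0.021 130 [0.5647 0.2897 0.1047] h 0.0319 axis foot [0.575  0.2862 0.0748]
Rr 0.004 333 [0.5498 0.2114 0.0811] h 0.006 axis foot [0.5517 0.2107 0.0754]
Rr 0.014 23 [0.5477 0.2131 0.091 ] h 0.0161 axis foot [0.553  0.2113 0.0758]
Rr 0.021 117 [0.5407 0.2138 0.1009] h 0.0279 axis foot [0.5497 0.2108 0.0747]
S 0.004 27 [0.5714 0.2455 0.0848] h 0.0062 axis foot [0.5734 0.2448 0.079 ]
S 0.014 86 [0.5569 0.2503 0.0905] h 0.0168 axis foot [0.5624 0.2485 0.0748]
637 [0.31242452 0.24181537 0.24535951] [0.44532898 0.26216421 0.26726791] slope z/x [0.00050167 0.26120046] y/x [0.00155808 0.25376355]
head low z [0.20794013 0.2092584  0.21934683] [0.4667907  0.25785941 0.21893695]
```

```bash
python3 -m crank '[{"fingers":-1,"tx":0,"ty":-0.4,"tz":-0.6,"roll":0},{"fingers":-1,"tx":0.4,"ty":-0.8,"tz":-1.2,"roll":0},{"fingers":-1,"tx":0.9,"ty":-1.1,"tz":-1.7,"roll":0},{"fingers":-1,"tx":1.4,"ty":-1.1,"tz":-1.87,"roll":0},{"fingers":-1,"tx":1.9,"ty":-1.1,"tz":-1.87,"roll":0},{"fingers":-1,"tx":2.2,"ty":-1.1,"tz":-1.87,"roll":0},{"fingers":-1,"tx":2.34,"ty":-1.1,"tz":-1.87,"roll":0},{"fingers":-1,"tx":2.34,"ty":-1.1,"tz":-1.87,"roll":0}]' 60
cat > f.py <<'E'
from h import *
N=np.array([-.324,.108,.940])
a=[]
o=observe();F=o['contact_force']+[0,0,3];print('F.n',round(F@N,2),'F',F.round(2),'pos',o['tool_pos'].round(4),'s',(o['tool_pos']@N*1000).round(2),'tilt',R.from_euler('xyz',o['tool_rot']).as_matrix()[:,0].round(4))
E
python3 f.py
python3 -m crank '[{"fingers":-1,"tx":0.03,"ty":0.003,"tz":-0.01,"roll":0},{"fingers":-1,"tx":0.06,"ty":0.006,"tz":-0.02,"roll":0},{"fingers":-1,"tx":0.09,"ty":0.01,"tz":-0.03,"roll":0},{"fingers":-1,"tx":0.12,"ty":0.013,"tz":-0.04,"roll":0},{"fingers":-1,"tx":0.14,"ty":0.016,"tz":-0.05,"roll":0},{"fingers":-1,"tx":0.14,"ty":0.016,"tz":-0.05,"roll":0},{"fingers":-1,"tx":0.14,"ty":0.016,"tz":-0.05,"roll":0},{"fingers":-1,"tx":0.14,"ty":0.016,"tz":-0.05,"roll":0}]'
python3 f.py
```

```text
time: 7.25
tool_pos: [0.5524, 0.2934, 0.1703]
tool_rot: [2.55, 1.571, -0.602]
contact_force: [0.6, -0.2, -2.8]
opening: 0.0384
F.n -0.06 F [ 0.64 -0.24  0.19] pos [0.5524 0.2934 0.1703] s 12.76 tilt [ 1.e-04 -1.e-04 -1.e+00]
time: 8.25
tool_pos: [0.5544, 0.293, 0.1645]
tool_rot: [2.692, 1.571, -0.46]
contact_force: [0.0, 1.0, -2.8]
opening: 0.0385
F.n 0.3 F [0.01 1.04 0.21] pos [0.5544 0.293  0.1645] s 6.68 tilt [ 1.e-04 -1.e-04 -1.e+00]
```

```bash
python3 -m crank '[{"fingers":-1,"tx":0.03,"ty":0.003,"tz":-0.01,"roll":0},{"fingers":-1,"tx":0.06,"ty":0.006,"tz":-0.02,"roll":0},{"fingers":-1,"tx":0.09,"ty":0.01,"tz":-0.03,"roll":0},{"fingers":-1,"tx":0.12,"ty":0.013,"tz":-0.04,"roll":0},{"fingers":-1,"tx":0.12,"ty":0.013,"tz":-0.04,"roll":0},{"fingers":-1,"tx":0.12,"ty":0.013,"tz":-0.04,"roll":0},{"fingers":-1,"tx":0.12,"ty":0.013,"tz":-0.04,"roll":0},{"fingers":-1,"tx":0.12,"ty":0.013,"tz":-0.04,"roll":0}]'
python3 f.py
```

```text
time: 9.25
tool_pos: [0.556, 0.2924, 0.1596]
tool_rot: [1.071, 1.571, -2.08]
contact_force: [-0.8, 0.8, -1.0]
opening: 0.0379
F.n 2.22 F [-0.83  0.83  1.98] pos [0.556  0.2924 0.1596] s 1.46 tilt [-1.e-04 -1.e-04 -1.e+00]
```

```bash
python3 -m crank '[{"fingers":-1,"tx":0.02,"ty":0.002,"tz":-0.01,"roll":0},{"fingers":-1,"tx":0.04,"ty":0.004,"tz":-0.015,"roll":0},{"fingers":-1,"tx":0.06,"ty":0.006,"tz":-0.02,"roll":0},{"fingers":-1,"tx":0.07,"ty":0.008,"tz":-0.024,"roll":0},{"fingers":-1,"tx":0.07,"ty":0.008,"tz":-0.024,"roll":0},{"fingers":-1,"tx":0.07,"ty":0.008,"tz":-0.024,"roll":0},{"fingers":-1,"tx":0.07,"ty":0.008,"tz":-0.024,"roll":0},{"fingers":-1,"tx":0.07,"ty":0.008,"tz":-0.024,"roll":0}]'
python3 f.py
python3 -m crank '[{"fingers":-1,"tx":0.02,"ty":0.002,"tz":-0.01,"roll":0},{"fingers":-1,"tx":0.04,"ty":0.004,"tz":-0.015,"roll":0},{"fingers":-1,"tx":0.05,"ty":0.005,"tz":-0.017,"roll":0},{"fingers":-1,"tx":0.05,"ty":0.005,"tz":-0.017,"roll":0},{"fingers":-1,"tx":0.05,"ty":0.005,"tz":-0.017,"roll":0},{"fingers":-1,"tx":0.05,"ty":0.005,"tz":-0.017,"roll":0},{"fingers":-1,"tx":0.05,"ty":0.005,"tz":-0.017,"roll":0},{"fingers":-1,"tx":0.05,"ty":0.005,"tz":-0.017,"roll":0}]'
python3 f.py
```

```text
time: 10.25
tool_pos: [0.5569, 0.2921, 0.1568]
tool_rot: [1.455, 1.571, -1.696]
contact_force: [-0.2, 0.8, -1.3]
opening: 0.0384
F.n 1.8 F [-0.23  0.8   1.74] pos [0.5569 0.2921 0.1568] s -1.47 tilt [-0.e+00 -1.e-04 -1.e+00]
time: 11.25
tool_pos: [0.5576, 0.2918, 0.1549]
tool_rot: [0.976, 1.571, -2.176]
contact_force: [-0.1, 0.6, -0.1]
opening: 0.0379
F.n 2.8 F [-0.13  0.59  2.87] pos [0.5576 0.2918 0.1549] s -3.58 tilt [-1.e-04 -1.e-04 -1.e+00]
```

```bash
for i in 1; do python3 -m crank '[{"fingers":-1,"tx":0.02,"ty":0.002,"tz":-0.01,"roll":0},{"fingers":-1,"tx":0.03,"ty":0.004,"tz":-0.012,"roll":0},{"fingers":-1,"tx":0.04,"ty":0.005,"tz":-0.014,"roll":0},{"fingers":-1,"tx":0.05,"ty":0.005,"tz":-0.017,"roll":0},{"fingers":-1,"tx":0.05,"ty":0.005,"tz":-0.017,"roll":0},{"fingers":-1,"tx":0.05,"ty":0.005,"tz":-0.017,"roll":0},{"fingers":-1,"tx":0.05,"ty":0.005,"tz":-0.017,"roll":0},{"fingers":-1,"tx":0.05,"ty":0.005,"tz":-0.017,"roll":0}]'
done; python3 f.py
```

```text
time: 12.25
tool_pos: [0.5583, 0.2916, 0.1529]
tool_rot: [1.031, 1.571, -2.121]
contact_force: [-0.5, 0.3, -0.7]
opening: 0.0382
F.n 2.38 F [-0.55  0.27  2.31] pos [0.5583 0.2916 0.1529] s -5.7 tilt [-1.e-04 -1.e-04 -1.e+00]
```

```bash
python3 -m crank '[{"fingers":-1,"tx":0.02,"ty":0.002,"tz":-0.01,"roll":0},{"fingers":-1,"tx":0.03,"ty":0.004,"tz":-0.012,"roll":0},{"fingers":-1,"tx":0.04,"ty":0.005,"tz":-0.014,"roll":0},{"fingers":-1,"tx":0.05,"ty":0.005,"tz":-0.017,"roll":0},{"fingers":-1,"tx":0.05,"ty":0.005,"tz":-0.017,"roll":0},{"fingers":-1,"tx":0.05,"ty":0.005,"tz":-0.017,"roll":0},{"fingers":-1,"tx":0.05,"ty":0.005,"tz":-0.017,"roll":0},{"fingers":-1,"tx":0.05,"ty":0.005,"tz":-0.017,"roll":0}]'
python3 f.py
```

```text
time: 13.25
tool_pos: [0.559, 0.2914, 0.1508]
tool_rot: [1.418, 1.571, -1.734]
contact_force: [-1.0, 0.4, -1.0]
opening: 0.0382
F.n 2.28 F [-0.98  0.35  2.04] pos [0.559  0.2914 0.1508] s -7.84 tilt [-0.e+00 -2.e-04 -1.e+00]
```

```bash
python3 -m crank '[{"fingers":-1,"tx":0.02,"ty":0.002,"tz":-0.01,"roll":0},{"fingers":-1,"tx":0.03,"ty":0.004,"tz":-0.012,"roll":0},{"fingers":-1,"tx":0.04,"ty":0.005,"tz":-0.014,"roll":0},{"fingers":-1,"tx":0.05,"ty":0.005,"tz":-0.017,"roll":0},{"fingers":-1,"tx":0.05,"ty":0.005,"tz":-0.017,"roll":0},{"fingers":-1,"tx":0.05,"ty":0.005,"tz":-0.017,"roll":0},{"fingers":-1,"tx":0.05,"ty":0.005,"tz":-0.017,"roll":0},{"fingers":-1,"tx":0.05,"ty":0.005,"tz":-0.017,"roll":0}]'
python3 f.py; python3 - <<'E'
from h import *
im,X=shot('side','s3');im=im.astype(int)
p0=observe()['tool_pos']
w=(im[...,0]-im[...,2]>50)&(X[...,2]>.08)&(X[...,2]<.2)&(abs(X[...,1]-p0[1])<.04)&(X[...,0]<p0[0]-.03)&(X[...,0]>p0[0]-.18);p=X[w];print(len(p),np.polyfit(p[:,0],p[:,2],1)) 
cv2.imwrite('pics/s3c.png',cv2.resize(im[190:340,150:300].astype(np.uint8)[...,::-1],(600,600),interpolation=cv2.INTER_CUBIC))
E
```

```text
time: 14.25
tool_pos: [0.5597, 0.2912, 0.1488]
tool_rot: [1.278, 1.571, -1.874]
contact_force: [-1.0, -0.5, 0.1]
opening: 0.0384
F.n 3.15 F [-0.96 -0.52  3.08] pos [0.5597 0.2912 0.1488] s -9.96 tilt [-0.e+00 -1.e-04 -1.e+00]
644 [0.02020248 0.1371108 ]
```

View pics/s3c.png

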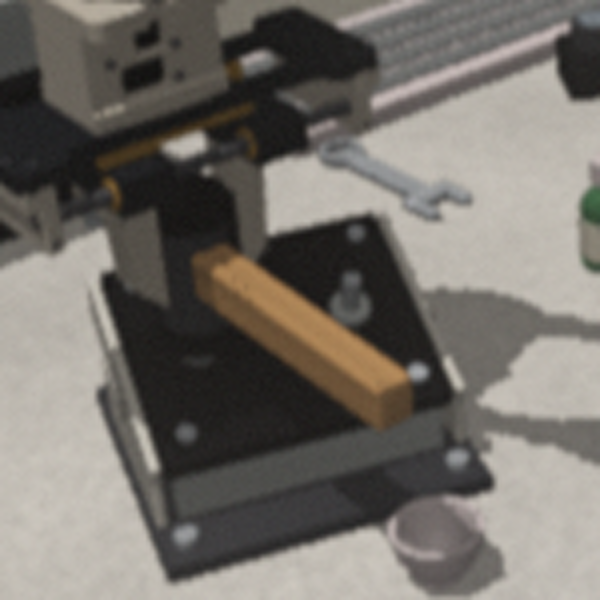

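```bash
python3 -m crank '[{"fingers":-1,"tx":0.02,"ty":0.002,"tz":-0.01,"roll":0},{"fingers":-1,"tx":0.03,"ty":0.004,"tz":-0.012,"roll":0},{"fingers":-1,"tx":0.04,"ty":0.005,"tz":-0.014,"roll":0},{"fingers":-1,"tx":0.05,"ty":0.005,"tz":-0.017,"roll":0},{"fingers":-1,"tx":0.05,"ty":0.005,"tz":-0.017,"roll":0},{"fingers":-1,"tx":0.05,"ty":0.005,"tz":-0.017,"roll":0},{"fingers":-1,"tx":0.05,"ty":0.005,"tz":-0.017,"roll":0},{"fingers":-1,"tx":0.05,"ty":0.005,"tz":-0.017,"roll":0}]'
python3 f.py
```

```text
time: 15.3
tool_pos: [0.5603, 0.291, 0.1469]
tool_rot: [1.496, 1.571, -1.656]
contact_force: [-0.2, 0.3, -0.9]
opening: 0.038
F.n 2.04 F [-0.19  0.34  2.07] pos [0.5603 0.291  0.1469] s -12.07 tilt [-0.e+00 -1.e-04 -1.e+00]
```

```bash
python3 -m crank '[{"fingers":-1,"tx":0.02,"ty":0.002,"tz":-0.01,"roll":0},{"fingers":-1,"tx":0.03,"ty":0.004,"tz":-0.012,"roll":0},{"fingers":-1,"tx":0.04,"ty":0.005,"tz":-0.014,"roll":0},{"fingers":-1,"tx":0.05,"ty":0.005,"tz":-0.017,"roll":0},{"fingers":-1,"tx":0.05,"ty":0.005,"tz":-0.017,"roll":0},{"fingers":-1,"tx":0.05,"ty":0.005,"tz":-0.017,"roll":0},{"fingers":-1,"tx":0.05,"ty":0.005,"tz":-0.017,"roll":0},{"fingers":-1,"tx":0.05,"ty":0.005,"tz":-0.017,"roll":0}]'
python3 f.py
```

```text
time: 16.3
tool_pos: [0.5612, 0.2909, 0.1453]
tool_rot: [-2.91, 1.57, 0.221]
contact_force: [-2.1, -0.9, 6.1]
opening: 0.0384
F.n 9.17 F [-2.11 -0.85  9.12] pos [0.5612 0.2909 0.1453] s -13.8 tilt [ 7.e-04  2.e-04 -1.e+00]
```

```bash
python3 -m crank '[{"fingers":-1,"tx":0.02,"ty":0.002,"tz":-0.01,"roll":0},{"fingers":-1,"tx":0.03,"ty":0.004,"tz":-0.012,"roll":0},{"fingers":-1,"tx":0.04,"ty":0.005,"tz":-0.014,"roll":0},{"fingers":-1,"tx":0.05,"ty":0.005,"tz":-0.017,"roll":0},{"fingers":-1,"tx":0.05,"ty":0.005,"tz":-0.017,"roll":0},{"fingers":-1,"tx":0.05,"ty":0.005,"tz":-0.017,"roll":0},{"fingers":-1,"tx":0.05,"ty":0.005,"tz":-0.017,"roll":0},{"fingers":-1,"tx":0.05,"ty":0.005,"tz":-0.017,"roll":0}]'
python3 f.py
```

```text
time: 17.3
tool_pos: [0.562, 0.2908, 0.144]
tool_rot: [-2.815, 1.569, 0.317]
contact_force: [-2.0, -0.4, 9.2]
opening: 0.0376
F.n 12.07 F [-1.98 -0.36 12.2 ] pos [0.562  0.2908 0.144 ] s -15.34 tilt [ 1.5e-03  5.0e-04 -1.0e+00]
```

```bash
python3 -m crank '[{"fingers":-1,"tx":0.02,"ty":0.002,"tz":-0.01,"roll":0},{"fingers":-1,"tx":0.03,"ty":0.004,"tz":-0.012,"roll":0},{"fingers":-1,"tx":0.04,"ty":0.005,"tz":-0.014,"roll":0},{"fingers":-1,"tx":0.05,"ty":0.005,"tz":-0.017,"roll":0},{"fingers":-1,"tx":0.05,"ty":0.005,"tz":-0.017,"roll":0},{"fingers":-1,"tx":0.05,"ty":0.005,"tz":-0.017,"roll":0},{"fingers":-1,"tx":0.05,"ty":0.005,"tz":-0.017,"roll":0},{"fingers":-1,"tx":0.05,"ty":0.005,"tz":-0.017,"roll":0}]'
python3 f.py; python3 - <<'E'
from h import *
im,X=shot('side','s4');im=im.astype(int)
p0=observe()['tool_pos']
w=(im[...,0]-im[...,2]>50)&(X[...,2]>.08)&(X[...,2]<.2)&(abs(X[...,1]-p0[1])<.04)&(X[...,0]<p0[0]-.03)&(X[...,0]>p0[0]-.18);p=X[w];print(len(p),np.polyfit(p[:,0],p[:,2],1)) 
E
```

```text
time: 18.3
tool_pos: [0.5629, 0.2907, 0.1427]
tool_rot: [-2.794, 1.568, 0.338]
contact_force: [-2.9, -0.1, 12.1]
opening: 0.0382
F.n 15.14 F [-2.94 -0.15 15.11] pos [0.5629 0.2907 0.1427] s -16.88 tilt [ 2.4e-03  8.0e-04 -1.0e+00]
635 [1.20282115e-04 1.41617829e-01]
```

```bash
python3 -m crank '[{"fingers":-1,"tx":-0.24,"ty":-0.026,"tz":0.08,"roll":0},{"fingers":-1,"tx":-0.8,"ty":0,"tz":0.1,"roll":0},{"fingers":-1,"tx":-1.5,"ty":0.2,"tz":0.2,"roll":0},{"fingers":-1,"tx":-1.6,"ty":0.8,"tz":0.4,"roll":0},{"fingers":-1,"tx":-1.6,"ty":1.5,"tz":0.7,"roll":0},{"fingers":-1,"tx":-1.3,"ty":1.83,"tz":0.81,"roll":0},{"fingers":-1,"tx":-0.8,"ty":1.83,"tz":0.81,"roll":0},{"fingers":-1,"tx":-0.62,"ty":1.83,"tz":0.81,"roll":0}]' 60
python3 f.py
python3 -m crank '[{"fingers":-1,"tx":0.03,"ty":0.003,"tz":-0.01,"roll":0},{"fingers":-1,"tx":0.06,"ty":0.006,"tz":-0.02,"roll":0},{"fingers":-1,"tx":0.09,"ty":0.01,"tz":-0.03,"roll":0},{"fingers":-1,"tx":0.12,"ty":0.013,"tz":-0.04,"roll":0},{"fingers":-1,"tx":0.15,"ty":0.016,"tz":-0.05,"roll":0},{"fingers":-1,"tx":0.18,"ty":0.02,"tz":-0.06,"roll":0},{"fingers":-1,"tx":0.18,"ty":0.02,"tz":-0.06,"roll":0},{"fingers":-1,"tx":0.18,"ty":0.02,"tz":-0.06,"roll":0}]'
python3 f.py
python3 - <<'E'
from h import *
im,X=shot('wrist');
N=np.array([-.324,.108,.940]);c=np.array([.5703,.2496,.0774]);h=(X-c)@N
f=X-h[...,None]*N
for nm,q in dict(L=(.576,.285),R=(.551,.2107)).items():
    m=(np.hypot(f[...,0]-q[0],f[...,1]-q[1])<.008)&(h>.004)&(h<.04);print(nm,m.sum(),np.percentile(h[m],[50,90,98]).round(4) if m.sum() else 0)
E
```

```text
time: 19.35
tool_pos: [0.5283, 0.2172, 0.1641]
tool_rot: [0.291, 1.567, -2.861]
contact_force: [-0.4, 0.2, -3.2]
opening: 0.0385
F.n -0.04 F [-0.36  0.18 -0.19] pos [0.5283 0.2172 0.1641] s 6.52 tilt [-3.2e-03 -9.0e-04 -1.0e+00]
time: 20.35
tool_pos: [0.5317, 0.2168, 0.1587]
tool_rot: [-2.884, 1.57, 0.247]
contact_force: [-0.4, 0.7, 0.6]
opening: 0.038
F.n 3.62 F [-0.39  0.71  3.63] pos [0.5317 0.2168 0.1587] s 0.31 tilt [ 4.e-04  1.e-04 -1.e+00]
L 573 [0.0066 0.0099 0.0104]
R 371 [0.0062 0.0105 0.0129]
```

```bash
python3 -m crank '[{"fingers":-1,"tx":0.02,"ty":0.002,"tz":-0.01,"roll":0},{"fingers":-1,"tx":0.04,"ty":0.004,"tz":-0.015,"roll":0},{"fingers":-1,"tx":0.06,"ty":0.006,"tz":-0.02,"roll":0},{"fingers":-1,"tx":0.08,"ty":0.009,"tz":-0.027,"roll":0},{"fingers":-1,"tx":0.08,"ty":0.009,"tz":-0.027,"roll":0},{"fingers":-1,"tx":0.08,"ty":0.009,"tz":-0.027,"roll":0},{"fingers":-1,"tx":0.08,"ty":0.009,"tz":-0.027,"roll":0},{"fingers":-1,"tx":0.08,"ty":0.009,"tz":-0.027,"roll":0}]'
python3 f.py
```

```text
time: 21.4
tool_pos: [0.5327, 0.2163, 0.1552]
tool_rot: [1.02, 1.571, -2.132]
contact_force: [-0.5, 1.8, -1.1]
opening: 0.0385
F.n 2.17 F [-0.5   1.77  1.93] pos [0.5327 0.2163 0.1552] s -3.32 tilt [-1.e-04 -1.e-04 -1.e+00]
```

```bash
python3 -m crank '[{"fingers":-1,"tx":0.02,"ty":0.002,"tz":-0.01,"roll":0},{"fingers":-1,"tx":0.03,"ty":0.004,"tz":-0.012,"roll":0},{"fingers":-1,"tx":0.04,"ty":0.005,"tz":-0.014,"roll":0},{"fingers":-1,"tx":0.05,"ty":0.005,"tz":-0.017,"roll":0},{"fingers":-1,"tx":0.05,"ty":0.005,"tz":-0.017,"roll":0},{"fingers":-1,"tx":0.05,"ty":0.005,"tz":-0.017,"roll":0},{"fingers":-1,"tx":0.05,"ty":0.005,"tz":-0.017,"roll":0},{"fingers":-1,"tx":0.05,"ty":0.005,"tz":-0.017,"roll":0}]'
python3 f.py
```

```text
time: 22.4
tool_pos: [0.5334, 0.2161, 0.1533]
tool_rot: [1.599, 1.571, -1.553]
contact_force: [-0.8, 0.5, -0.6]
opening: 0.0384
F.n 2.52 F [-0.78  0.47  2.36] pos [0.5334 0.2161 0.1533] s -5.4 tilt [ 0.e+00 -1.e-04 -1.e+00]
```

```bash
python3 -m crank '[{"fingers":-1,"tx":0.02,"ty":0.002,"tz":-0.01,"roll":0},{"fingers":-1,"tx":0.03,"ty":0.004,"tz":-0.012,"roll":0},{"fingers":-1,"tx":0.04,"ty":0.005,"tz":-0.014,"roll":0},{"fingers":-1,"tx":0.05,"ty":0.005,"tz":-0.017,"roll":0},{"fingers":-1,"tx":0.05,"ty":0.005,"tz":-0.017,"roll":0},{"fingers":-1,"tx":0.05,"ty":0.005,"tz":-0.017,"roll":0},{"fingers":-1,"tx":0.05,"ty":0.005,"tz":-0.017,"roll":0},{"fingers":-1,"tx":0.05,"ty":0.005,"tz":-0.017,"roll":0}]'
python3 f.py
```

```text
time: 23.4
tool_pos: [0.5341, 0.216, 0.1514]
tool_rot: [3.096, 1.571, -0.056]
contact_force: [-1.4, 0.9, 3.1]
opening: 0.0385
F.n 6.31 F [-1.43  0.88  6.12] pos [0.5341 0.216  0.1514] s -7.4 tilt [ 2.e-04 -0.e+00 -1.e+00]
```

```bash
python3 -m crank '[{"fingers":-1,"tx":0.02,"ty":0.002,"tz":-0.01,"roll":0},{"fingers":-1,"tx":0.03,"ty":0.004,"tz":-0.012,"roll":0},{"fingers":-1,"tx":0.04,"ty":0.005,"tz":-0.014,"roll":0},{"fingers":-1,"tx":0.05,"ty":0.005,"tz":-0.017,"roll":0},{"fingers":-1,"tx":0.05,"ty":0.005,"tz":-0.017,"roll":0},{"fingers":-1,"tx":0.05,"ty":0.005,"tz":-0.017,"roll":0},{"fingers":-1,"tx":0.05,"ty":0.005,"tz":-0.017,"roll":0},{"fingers":-1,"tx":0.05,"ty":0.005,"tz":-0.017,"roll":0}]'
python3 f.py
```

```text
time: 24.4
tool_pos: [0.535, 0.2158, 0.1498]
tool_rot: [-2.954, 1.57, 0.177]
contact_force: [-2.0, 0.9, 7.1]
opening: 0.0384
F.n 10.21 F [-1.97  0.85 10.08] pos [0.535  0.2158 0.1498] s -9.22 tilt [ 8.e-04  2.e-04 -1.e+00]
```

```bash
python3 -m crank '[{"fingers":-1,"tx":0.02,"ty":0.002,"tz":-0.01,"roll":0},{"fingers":-1,"tx":0.03,"ty":0.004,"tz":-0.012,"roll":0},{"fingers":-1,"tx":0.04,"ty":0.005,"tz":-0.014,"roll":0},{"fingers":-1,"tx":0.05,"ty":0.005,"tz":-0.017,"roll":0},{"fingers":-1,"tx":0.05,"ty":0.005,"tz":-0.017,"roll":0},{"fingers":-1,"tx":0.05,"ty":0.005,"tz":-0.017,"roll":0},{"fingers":-1,"tx":0.05,"ty":0.005,"tz":-0.017,"roll":0},{"fingers":-1,"tx":0.05,"ty":0.005,"tz":-0.017,"roll":0}]'
python3 f.py
```

```text
time: 25.4
tool_pos: [0.5358, 0.2157, 0.1484]
tool_rot: [-2.927, 1.569, 0.205]
contact_force: [-2.7, 0.7, 9.9]
opening: 0.0385
F.n 13.09 F [-2.71  0.69 12.91] pos [0.5358 0.2157 0.1484] s -10.82 tilt [ 1.8e-03  4.0e-04 -1.0e+00]
```

```bash
python3 -m crank '[{"fingers":-1,"tx":0.01,"ty":0.001,"tz":-0.004,"roll":0},{"fingers":-1,"tx":0.02,"ty":0.002,"tz":-0.007,"roll":0},{"fingers":-1,"tx":0.03,"ty":0.003,"tz":-0.01,"roll":0},{"fingers":-1,"tx":0.04,"ty":0.004,"tz":-0.013,"roll":0},{"fingers":-1,"tx":0.04,"ty":0.004,"tz":-0.013,"roll":0},{"fingers":-1,"tx":0.04,"ty":0.004,"tz":-0.013,"roll":0},{"fingers":-1,"tx":0.04,"ty":0.004,"tz":-0.013,"roll":0},{"fingers":-1,"tx":0.04,"ty":0.004,"tz":-0.013,"roll":0}]'
python3 f.py
```

```text
time: 26.4
tool_pos: [0.5365, 0.2156, 0.1473]
tool_rot: [-2.917, 1.568, 0.214]
contact_force: [-2.6, 1.0, 13.0]
opening: 0.038
F.n 15.99 F [-2.57  1.03 16.01] pos [0.5365 0.2156 0.1473] s -12.11 tilt [ 2.5e-03  5.0e-04 -1.0e+00]
```

```bash
python3 -m crank '[{"fingers":-1,"tx":-0.24,"ty":-0.026,"tz":0.08,"roll":0},{"fingers":-1,"tx":-0.8,"ty":-0.03,"tz":0.1,"roll":0},{"fingers":-1,"tx":-1.6,"ty":-0.1,"tz":0.3,"roll":0},{"fingers":-1,"tx":-2.3,"ty":-0.3,"tz":0.7,"roll":0},{"fingers":-1,"tx":-2.8,"ty":-0.5,"tz":1.1,"roll":0},{"fingers":-1,"tx":-2.9,"ty":-0.6,"tz":1.4,"roll":0},{"fingers":-1,"tx":-2.9,"ty":-0.6,"tz":1.45,"roll":0},{"fingers":-1,"tx":-2.9,"ty":-0.6,"tz":1.45,"roll":0}]' 60
python3 - <<'E'
from h import *
im,X=shot('wrist','w5');o=observe();print(o['tool_pos'],o['contact_force'])
N=np.array([-.324,.108,.940]);c=np.array([.5703,.2496,.0774]);h=(X-c)@N
f=X-h[...,None]*N
for nm,q in dict(L=(.576,.285),R=(.551,.2107),S=(.5625,.2485)).items():
    m=(np.hypot(f[...,0]-q[0],f[...,1]-q[1])<.008)&(h>.004)&(h<.04);print(nm,m.sum(),np.percentile(h[m],[50,90,98]).round(4))
im,X=shot('side','s5');im=im.astype(int);p0=o['tool_pos']
w=(im[...,0]-im[...,2]>50)&(abs(X[...,2]-p0[2])<.06)&(abs(X[...,1]-p0[1])<.04)&(X[...,0]<p0[0]-.03)&(X[...,0]>p0[0]-.18);p=X[w];print(len(p),'z/x',np.polyfit(p[:,0],p[:,2],1),'y/x',np.polyfit(p[:,0],p[:,1],1),p.min(0),p.max(0)) 
E
```

```text
time: 27.4
tool_pos: [0.4779, 0.2397, 0.2606]
tool_rot: [0.528, 1.569, -2.624]
contact_force: [-0.4, 0.3, -3.6]
opening: 0.0384
[0.47814316 0.2396356  0.26064996] [-0.18097374  0.10981641 -2.97313274]
L 337 [0.0066 0.0101 0.0109]
R 323 [0.007  0.0154 0.0164]
S 311 [0.0105 0.017  0.0181]
624 z/x [-0.0038581   0.25988847] y/x [0.00206764 0.243547  ] [0.31311327 0.23183925 0.24224857] [0.44761432 0.25166586 0.26399564]
```

Both pins resisted more clearly and took 15–16 N axial load, and the switch stands at full height. The mallet hasn't shifted in the grip, so I'm carrying it back.

```bash
python3 -m crank '[{"fingers":-1,"tx":0,"ty":0.6,"tz":-0.2,"roll":0},{"fingers":-1,"tx":0,"ty":1.5,"tz":-0.5,"roll":0},{"fingers":-1,"tx":0,"ty":2.6,"tz":-0.8,"roll":0},{"fingers":-1,"tx":0,"ty":3.7,"tz":-1.2,"roll":0},{"fingers":-1,"tx":0,"ty":4.8,"tz":-1.5,"roll":0},{"fingers":-1,"tx":0,"ty":5.9,"tz":-1.9,"roll":0},{"fingers":-1,"tx":0,"ty":6.7,"tz":-2.1,"roll":0},{"fingers":-1,"tx":0,"ty":7,"tz":-2.2,"roll":0}]'
python3 -m crank '[{"fingers":-1,"tx":0,"ty":0.8,"tz":-0.3,"roll":0},{"fingers":-1,"tx":0,"ty":1.9,"tz":-0.6,"roll":0},{"fingers":-1,"tx":0,"ty":3.0,"tz":-0.9,"roll":0},{"fingers":-1,"tx":0,"ty":4.1,"tz":-1.3,"roll":0},{"fingers":-1,"tx":0,"ty":5.2,"tz":-1.7,"roll":0},{"fingers":-1,"tx":0,"ty":6.1,"tz":-2,"roll":0},{"fingers":-1,"tx":0,"ty":6.42,"tz":-2.08,"roll":0},{"fingers":-1,"tx":0,"ty":6.42,"tz":-2.08,"roll":0}]'
python3 - <<'E'
from h import *
im,X=shot('wrist','w6');o=observe();print(o['tool_pos'],o['contact_force'],R.from_euler('xyz',o['tool_rot']).as_matrix()[:,1])
im,X=shot('top','t6');im=im.astype(int)
d=(abs(X[...,0]-.643)<.06)&(abs(X[...,1]+.298)<.05)&(X[...,2]>.022)&(X[...,2]<.034);p=X[d];print('well',len(p),cv2.minAreaRect(p[:,:2].astype(np.float32)*1000) if len(p) else 0)
X=np.load('pics/w6.npz')['X'];
d=(abs(X[...,0]-.643)<.06)&(abs(X[...,1]+.298)<.05)&(X[...,2]>.023)&(X[...,2]<.034);p=X[d];print('well wrist',len(p),cv2.minAreaRect(p[:,:2].astype(np.float32)*1000) if len(p) else 0,p.min(0),p.max(0))
E
```

```text
time: 28.5
tool_pos: [0.5636, -0.0431, 0.2608]
tool_rot: [0.05, 1.57, -3.105]
contact_force: [0.3, 0.7, -2.6]
opening: 0.0382
time: 29.5
tool_pos: [0.6439, -0.2984, 0.2607]
tool_rot: [-0.745, 1.569, 2.386]
contact_force: [-0.1, 0.2, -2.8]
opening: 0.0382
[ 0.64392956 -0.29746876  0.26118678] [-0.14119021  0.04190219 -3.55558107] [-0.00968448 -0.99995232 -0.00125242]
well 271 ((642.8275146484375, -298.83929443359375), (61.39446258544922, 60.445526123046875), 89.05836486816406)
well wrist 957 ((643.575927734375, -298.44305419921875), (60.06142807006836, 59.699440002441406), 89.3208236694336) [ 0.61342661 -0.32851318  0.02305347] [ 0.67365702 -0.2683724   0.02992723]
```

View pics/w6.png

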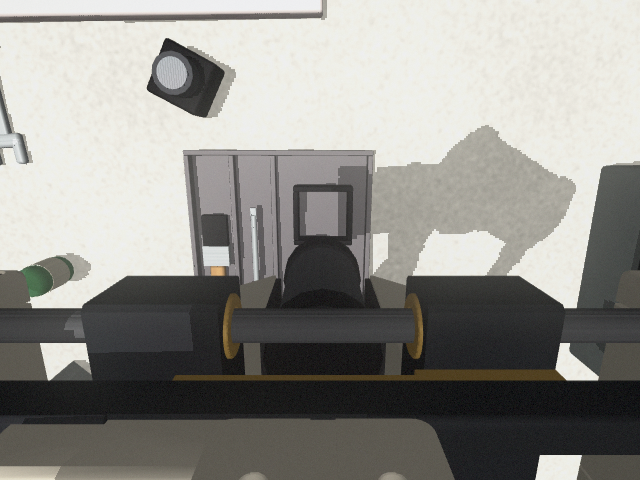

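The empty well at (322,213) is centred at (0.6434, -0.2985), which matches the TCP to within 1 mm. Lowering now.

```bash
python3 -m crank '[{"fingers":-1,"tx":0.7,"ty":0.01,"tz":0,"roll":0},{"fingers":-1,"tx":1.6,"ty":0.01,"tz":0,"roll":0},{"fingers":-1,"tx":2.6,"ty":0.01,"tz":0,"roll":0},{"fingers":-1,"tx":3.4,"ty":0.01,"tz":0,"roll":0},{"fingers":-1,"tx":3.9,"ty":0.01,"tz":0,"roll":0},{"fingers":-1,"tx":4.2,"ty":0.01,"tz":0,"roll":0},{"fingers":-1,"tx":4.4,"ty":0.01,"tz":0,"roll":0},{"fingers":-1,"tx":4.5,"ty":0.01,"tz":0,"roll":0}]'
python3 -m crank '[{"fingers":-1,"tx":0.1,"ty":0,"tz":0,"roll":0},{"fingers":-1,"tx":0.2,"ty":0,"tz":0,"roll":0},{"fingers":-1,"tx":0.3,"ty":0,"tz":0,"roll":0},{"fingers":-1,"tx":0.36,"ty":0,"tz":0,"roll":0},{"fingers":-1,"tx":0.4,"ty":0,"tz":0,"roll":0},{"fingers":-1,"tx":0.4,"ty":0,"tz":0,"roll":0},{"fingers":-1,"tx":0.4,"ty":0,"tz":0,"roll":0},{"fingers":-1,"tx":0.4,"ty":0,"tz":0,"roll":0}]'
```

```text
time: 30.6
tool_pos: [0.6442, -0.2987, 0.0822]
tool_rot: [2.596, 1.57, -0.555]
contact_force: [0.5, -0.1, -3.4]
opening: 0.0385
time: 31.6
tool_pos: [0.6439, -0.299, 0.0659]
tool_rot: [2.307, 1.571, -0.844]
contact_force: [-1.3, 0.3, -3.4]
opening: 0.038
```

```bash
python3 -m crank '[{"fingers":-1,"tx":0.02,"ty":0,"tz":0,"roll":0},{"fingers":-1,"tx":0.04,"ty":0,"tz":0,"roll":0},{"fingers":-1,"tx":0.05,"ty":0,"tz":0,"roll":0},{"fingers":-1,"tx":0.05,"ty":0,"tz":0,"roll":0},{"fingers":-1,"tx":0.05,"ty":0,"tz":0,"roll":0},{"fingers":-1,"tx":0.05,"ty":0,"tz":0,"roll":0},{"fingers":-1,"tx":0.05,"ty":0,"tz":0,"roll":0},{"fingers":-1,"tx":0.05,"ty":0,"tz":0,"roll":0}]'
```

```text
time: 32.6
tool_pos: [0.6443, -0.299, 0.0644]
tool_rot: [2.682, 1.57, -0.469]
contact_force: [-0.8, 1.6, 6.1]
opening: 0.0384
```

Resting on the floor: 6 N upward at the same TCP height as the grasp. I'll open to about 62 mm and rise.

```bash
python3 -m crank '[{"fingers":0,"tx":0,"ty":0,"tz":0,"roll":0},{"fingers":0.35,"tx":0,"ty":0,"tz":0,"roll":0},{"fingers":0.35,"tx":0,"ty":0,"tz":0,"roll":0},{"fingers":0.35,"tx":0,"ty":0,"tz":0,"roll":0},{"fingers":0.35,"tx":0,"ty":0,"tz":0,"roll":0},{"fingers":0.35,"tx":-0.2,"ty":0,"tz":0,"roll":0},{"fingers":0.35,"tx":-0.6,"ty":0,"tz":0,"roll":0},{"fingers":0.35,"tx":-1.2,"ty":0,"tz":0,"roll":0}]'
python3 -m crank '[{"fingers":0.35,"tx":-0.8,"ty":0,"tz":0,"roll":0},{"fingers":0.35,"tx":-1.8,"ty":0,"tz":0,"roll":0},{"fingers":0.35,"tx":-2.6,"ty":-0.5,"tz":0,"roll":0},{"fingers":0.35,"tx":-3,"ty":-1.5,"tz":0.5,"roll":0},{"fingers":0.35,"tx":-3,"ty":-2.5,"tz":1,"roll":0},{"fingers":0.35,"tx":-3,"ty":-3,"tz":1.5,"roll":0},{"fingers":0.35,"tx":-3,"ty":-3,"tz":2,"roll":0},{"fingers":0.35,"tx":-3,"ty":-3,"tz":2,"roll":0}]'
python3 - <<'E'
from h import *
print(observe()['contact_force'])
im,X=shot('top','t7');z0=np.load('pics/top0.npz')
i=im.astype(int)
near=(abs(X[...,0]-.56)<.15)&(abs(X[...,1]+.29)<.05)
p=X[near&(X[...,2]>.082)&(X[...,2]<.1)];print('head',len(p),cv2.minAreaRect(p[:,:2].astype(np.float32)*1000),np.median(p[:,2]))
w=near&(i[...,0]-i[...,2]>50)&(X[...,2]>.045);p=X[w];print('handle',len(p),cv2.minAreaRect(p[:,:2].astype(np.float32)*1000),np.median(p[:,2]))
c=np.abs(i-z0['im'].astype(int)).max(-1);c=np.where(c>60,255,0).astype(np.uint8)
out=im[...,::-1].copy();cv2.imwrite('pics/t7v.png',out)
E
```

```text
time: 33.6
tool_pos: [0.6438, -0.2989, 0.1129]
tool_rot: [-0.214, 1.571, 2.917]
contact_force: [-0.1, 0.0, -0.2]
opening: 0.062
time: 34.6
tool_pos: [0.5647, -0.178, 0.2336]
tool_rot: [2.654, 1.569, -0.498]
contact_force: [0.9, 0.2, -0.2]
opening: 0.0623
[ 0.88479715  0.23384413 -0.1850327 ]
head 0 ((0.0, 0.0), (0.0, 0.0), 0.0) nan
handle 262 ((522.6708374023438, -297.2917175292969), (62.8598518371582, 19.753681182861328), 0.01871432550251484) 0.0646215506359537
  return _methods._mean(a, axis=axis, dtype=dtype,
  ret = ret.dtype.type(ret / rcount)
```

View pics/t7v.png

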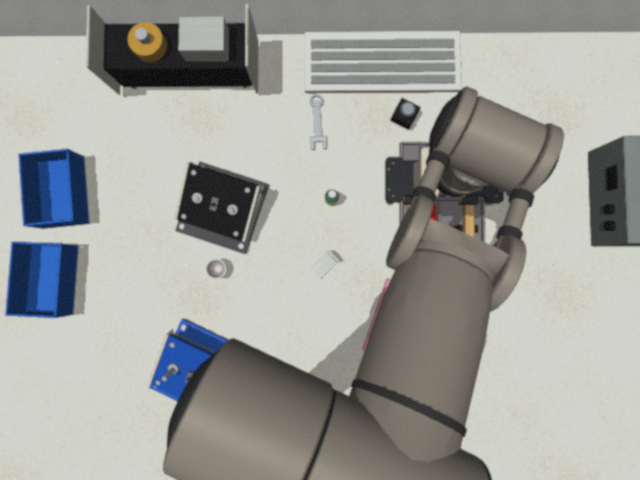

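The top view shows the other objects where they were and both pins down. The arm hides the tray, so I'll move aside for a final check.

```bash
python3 -m crank '[{"fingers":0.35,"tx":0,"ty":-0.8,"tz":0.3,"roll":0},{"fingers":0.35,"tx":0,"ty":-1.8,"tz":0.7,"roll":0},{"fingers":0.35,"tx":0,"ty":-2.8,"tz":1.1,"roll":0},{"fingers":0.35,"tx":0,"ty":-3.8,"tz":1.5,"roll":0},{"fingers":0.35,"tx":0,"ty":-4.6,"tz":1.8,"roll":0},{"fingers":0.35,"tx":0,"ty":-5,"tz":2,"roll":0},{"fingers":0.35,"tx":0,"ty":-5,"tz":2,"roll":0},{"fingers":0.35,"tx":0,"ty":-5,"tz":2,"roll":0}]'
python3 - <<'E'
from h import *
for n in('top','side'):
    im,X=shot(n,n+'8');i=im.astype(int)
    near=(abs(X[...,0]-.56)<.15)&(abs(X[...,1]+.29)<.05)
    p=X[near&(X[...,2]>.082)&(X[...,2]<.1)];print(n,'head',len(p),cv2.minAreaRect(p[:,:2].astype(np.float32)*1000),np.median(p[:,2])) if near.any() else 0
    w=near&(i[...,0]-i[...,2]>50)&(X[...,2]>.045)&(X[...,1]<-.27);p=X[w];print('handle',len(p),cv2.minAreaRect(p[:,:2].astype(np.float32)*1000),np.median(p[:,2]),np.polyfit(p[:,0],p[:,2],1)[0])
E
```

```text
time: 35.65
tool_pos: [0.4879, 0.0217, 0.2318]
tool_rot: [2.403, 1.57, -0.749]
contact_force: [0.5, 0.1, -0.4]
opening: 0.062
top head 293 ((643.45361328125, -299.220947265625), (38.073543548583984, 39.37129211425781), 33.377201080322266) 0.08923461194986793
handle 670 ((552.460693359375, -297.5185852050781), (20.1147518157959, 147.7904510498047), 89.52483367919922) 0.06461687046013492 0.004931545157616811
side head 100 ((641.8724365234375, -296.61761474609375), (37.772396087646484, 35.79248046875), 54.82746505737305) 0.09069871239401
handle 233 ((552.7540283203125, -295.27496337890625), (149.30982971191406, 20.434471130371094), 0.0345076285302639) 0.0664012517945275 -0.001626664302696923
```

The mallet is back in its original pose to within about 1 mm, level and released.

```bash
python3 -c "
from cell import hand_in;print(hand_in())"
```

```text
the job is handed in; nothing more can be done
None
```

I drove both spring pins onto their seats with the mallet, put it back in its tray place and handed the job in at about 35.7 s of the 58 s limit. The hand-in gives no verdict, so I don't know how it was scored.

I held the mallet by its head. The tool can't be tilted, so I pressed with the face level, near its edge, and moved it along each pin's axis.

| Pin | Resistance while sliding | Final axial load | Seat pushed in (estimated from force) | Travel seen by the wrist camera |
|---|---|---|---|---|
| Left | about 2–3 N | about 15 N | about 3 mm | about 21 mm |
| Right | about 2–3 N | about 16 N | about 3 mm | about 12 mm |

The seat values are inferred, because I couldn't read the seats directly.

**Last checks:**
- **Mallet:** the head is about 1 mm from the centre of the well and at its original height. The handle is level and in line with the tray to within about 1°, and the wrist force is near zero.
- **Trip switch:** the plunger stood at full height after both pins were driven.
- **Other objects:** those visible in the second-to-last top view had not moved. The arm hid most of the tray in that view; I didn't look at the screwdriver and brush again after clearing it.

**One disagreement:** the sliding force read 2–3 N against the stated 4 N or so. I put this down to reading it while the arm was holding still. The rise at each seat was clear.

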